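Roll a power cell home in its test nest and close the contact

ROBOT

A 6-joint arm with a two-finger parallel gripper is mounted at the origin on a cart in front of the work surface, level with it; the furniture and walls round the work are solid. World frame = base frame: x ahead of the robot, y to its left, z up, the work surface at z = 0. Lengths are in m, angles in rad, forces in N, time in s.
With the tool pointing down it reaches from about 0.225 to 0.875 m from the base axis. Payload 3.4 kg.
Tool frame: the origin (TCP) lies at the very end of the fingers, on their centre line; the grasp point (between the pads) lies 19 mm behind it (manip.pinch_z is the distance from the TCP to the grasp point, in m); z points along the fingers, y is the line along which they close (so a half turn about z gives the same grasp; the last joint's range is limited). The gripper opens to 85 mm and grips with 20 to 120 N. Pads are 22 mm wide; open, the fingers measure 114 mm over their backs; the gripper's body (76 mm by 85 mm) begins 54 mm behind the grasp point. The pads swing forward as they close: fully open they stand 13 mm farther back than shut.
Start: joints at [1.141, 0.276, 1.505, -0, 1.361, -0.121], TCP at [0.175, 0.548, 0.231] pointing down, gripper open.
Joint ranges: [-2.89, 2.89], [-0.75, 2.08], [0.22, 2.7], [-1.18, 4.32], [0.11, 2.71], [-2.7, 2.7]. Speed limits (rad/s): [2.57, 2.57, 3.14, 3.14, 3.14, 3.14].

INTERFACE

Orientations are given as a unit quaternion [w, x, y, z].
In Python, from rig import manip gives the robot as it stands. The module is installed in compiled form; this text tells all that it offers.
- The arm moves only by the shell command python3 -m jog 'ROWS' [FORCE]. ROWS is JSON, a list of rows, each an object of numbers: "dx", "dy", "dz": the shift along the tool's x, y, z each as a share of 25 cm, from -1 to 1; "ax", "ay", "az": the turn, a rotation vector about the tool's x, y, z each as a share of 90 degrees, from -1 to 1; "grip": the opening, from -1 (shut) to 1 (fully open), so that 0 is half open. A call has 1 to 5 rows; each row is the pose to reach, as a shift and turn from the pose commanded when the call began, along the tool's axes at that moment; what a row does not reach only later rows make up. A row lasts 1/12 s, in which the tool goes at most 41.7 mm and 7.16 degrees, less where a joint would pass 70% of its speed; a pose out of reach is approached as far as the arm can. A call with a number of a shift or a turn outside -1 to 1 is refused whole. A call with a gripper value outside its range is refused whole. The fingers move at their own pace and stop on an object; FORCE is the grip in N (left out, the last holds). Time passes only in rows, so rows that repeat a pose let the fingers close. It gives the time, the measured TCP pose, the force, the opening and the grip force at its end, in the units of the state.
- manip.get_state(): the state, without advancing time (a new reading comes with each control period).
- manip.get_image(name): name is "scene" or "top" or "wrist"; returns a dict with "img" (384x512x3 uint8, red, green, blue), "mtx" (3x3 intrinsics, pixels), "world_to_cam" (4x4, takes a point from world to camera coordinates); the wrist camera has in their place "T_tool_cam" (4x4, takes a point from camera to tool coordinates, whose origin is the TCP and whose axes are the flange's). Camera axes: x right, y down, z forward; pixel columns grow to the right and rows downward; lengths in m; the calibration is good to about 2 mm. The wrist camera is an equidistant fisheye: a pixel r from the principal point sees the ray r / f radians off the axis. A picture is of the moment at which its call begins: read the wrist's pose just before it. There is no depth.
- manip.sign_off(): hands the job in; it is judged then, once.
The state is a dict: "clock": time; "qpos": joint angles; "qd": joint speeds; "effort": joint torques, N m; "position": TCP position; "ee_rot": TCP orientation; "contact_force": force on the tool from outside, world axes, zero at the start; "moment": the same for the moment, N m; "width": finger opening in m; "gripper_force": force on a finger pad.
Only numpy, scipy, OpenCV 4.12 (cv2) and the standard library are available. Lean on these libraries where they do the work, as an engineer would, in place of code of your own. Each camera call takes 0.05 s, during which the arm holds its last target. There are 200 camera calls.

TASK

Load the loose cylindrical power cell into the test nest: from the loading end, push its side so that it rolls along the bed, under the sprung hold-down roller, until it is fully home against the sprung stop and the roller holds it there by itself; do not pick the cell up, and never press it with more than 15 N. Then slide the contact carriage all the way in, so that its brass bar presses on the cell's end. Leave the tape roll, the brush and the memory stick where they lie.

Things in the scene. Friction and masses are not known exactly. Their poses are not given: they have to be found in the camera images.
- bed: the test nest's fixed black bed plate, 240 x 176 mm, its top (rolling surface) 22 mm above the bench; origin on the bench, midway between its end guides, 125 mm from its loading edge near the robot (6 mm lip). x: the rolling direction, away from the robot; y: along the cell; z up. Two aluminium end guides along x, 9 mm high, inner faces at y = +-71.5 mm, leave the cell 1.5 mm play at each end
- cell_center (a point): centre of the loose cell: bare aluminium cylinder, 33 mm diameter, 140 mm long, about 0.28 kg, 14 mm terminal button on its -y end. It lies across the bed near the loading end, axis (its y) along the bed's y, centre 16.5 mm above the bed top. It rolls easily and its frame turns with it. The two cells in the grey rack are not part of the job
- stop_pad (a joint): pressing-in of the stop pad (50 mm wide, at the cell's mid-height) on the head at the bed's far end, m: 0 free, 0.0003 to 0.003 cell home and held, 0.004 bottomed hard; 2.5 N per mm. The head is set anew each day along its slots: a cell just touching the pad has its axis anywhere from x = +12 to +48 mm on the bed. The setting is not measured; feel or look for it
- hold_down (a joint): lift of the sprung arm on the head (up to 46 mm above the bed top), whose white roller, 28 mm wide at y = 0, bears on the cell's top, rad: 0 no cell, 0.05 cell under the crest, about 0.025 cell home. The cell meets it 17 mm before home (push rises to 4 to 8 N), passes its crest 7 mm before home and must be pushed on to the pad; then the roller behind it keeps it home
- tab (a point): middle of the upright aluminium tab on the contact carriage, to be pushed or pinched: 30 mm wide in the bed's x, 8 mm thick in the bed's y; its top is 14 mm above this point, its foot 20 mm below, on the grey carriage block, which reaches 14 mm beyond the tab's middle to the outside (-y). It stands outside the bed's -y edge at the bed's x = +30 mm, 66 mm above the bench
- carriage (a joint): travel of the contact carriage along the bed's +y, towards the cell, m: 0 to 0.004 (drawn back) at the start, 0.020 fully in, against a hard end. It slides stiffly (about 6 N, up to 4 N more once its bar meets the cell) and stays where it is left. Fully in before the cell is home, its bar would stand in the cell's way
- contact_bar (a joint): how far the carriage's sprung brass bar is pressed back into the carriage, m: 0 free, 0.005 to 0.009 with the carriage fully in and the cell home. The bar is 44 mm wide in the bed's x, so it meets the cell's end wherever the head is set; 0.35 N per mm
- kapton_tape: roll of amber tape lying flat, 62 mm across, 12 mm high, on the bench left (+y) of the bed; leave it alone
- esd_brush: brush, 151 x 21 x 12 mm, lying along x on the bench right (-y) of the bed's loading end; leave it alone
- usb_stick: memory stick, 51 x 18 x 9 mm, lying on the bench in front of the bed; leave it alone

How it is judged:
By the outcome, as a careful person would: the job done as asked, in the order asked, and still so for the second after the job is handed in, with the robot touching nothing.
It also fails if it takes over 51 s, if anything falls off the work surface, if the arm or the gripper's body presses on something with over 40 N, if the wrist force passes 120 N, or if a joint passes its speed limit or range.

## Working session

There is one attempt and no reset: what is moved stays moved. The work goes in short steps, Python scripts to look and compute and a shell command to move; the robot and the scene stay as the last step left them, time stands still between calls to the robot, and variables do not carry over. Pictures are saved under pics/ and viewed, at most 13 in all, crops included, and the job is handed in when it is done.

```bash
mkdir -p pics; python3 - <<'E'
from rig import manip
import cv2,pickle
s=manip.get_state();print({k:s[k] for k in('clock','position','ee_rot','width','contact_force')})
d={}
for n in('scene','top'):
    r=manip.get_image(n);d[n]=r;cv2.imwrite(f'pics/{n}0.png',r['img'][:,:,::-1])
    print(n,r['mtx'],r['world_to_cam'])
pickle.dump(d,open('d0.pkl','wb'))
E
```

```text
{'clock': 0.0, 'position': array([0.17451704, 0.547307  , 0.23040473]), 'ee_rot': array([-2.57101788e-04,  1.53768126e-01,  9.88106511e-01, -9.05576511e-04]), 'width': 0.08538715611174265, 'contact_force': array([ 1.00082189, -0.58376555,  0.50614073])}
scene [[464.55356664   0.         257.8798823 ]
 [  0.         464.55356664 186.93007849]
 [  0.           0.           1.        ]] [[ 0.52464525 -0.85125445  0.01064052 -0.20208197]
 [-0.60561513 -0.38197873 -0.69808492  0.37448746]
 [ 0.59831235  0.35980288 -0.7159359   0.57187758]
 [ 0.          0.          0.          1.        ]]
top [[368.61643846   0.         251.06450257]
 [  0.         368.61643846 194.00388678]
 [  0.           0.           1.        ]] [[ 0.02350754 -0.99971405 -0.00438292  0.06158484]
 [-0.98352723 -0.02234051 -0.17937417  0.50709621]
 [ 0.17922496  0.00852737 -0.98377116  0.83102692]
 [ 0.          0.          0.          1.        ]]
```

View pics/scene0.png

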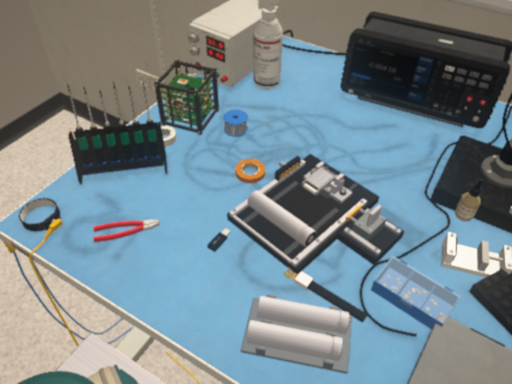

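View pics/top0.png

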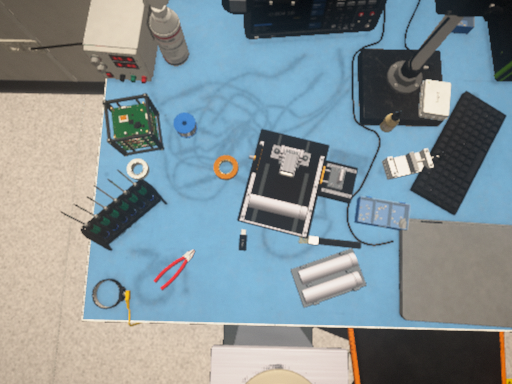

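The top view shows the bed centred around (285,182) and tilted slightly. The cell is at about (277,207), the head at (291,160), and the carriage at (338,180). I'll enlarge this area in both views.

```bash
python3 - <<'E'
import cv2,pickle,numpy as np
d=pickle.load(open('d0.pkl','rb'))
a=d['top']['img'][120:250,225:370,::-1];a=cv2.resize(a,None,fx=4,fy=4,interpolation=cv2.INTER_CUBIC)
cv2.imwrite('pics/t1.png',a)
b=d['scene']['img'][145:275,220:410,::-1];b=cv2.resize(b,None,fx=4,fy=4,interpolation=cv2.INTER_CUBIC)
cv2.imwrite('pics/s1.png',b)
E
```

```text
(no output)
```

View pics/t1.png

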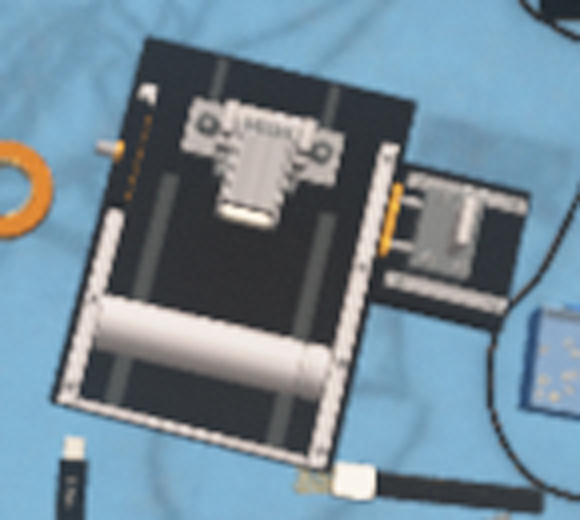

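View pics/s1.png

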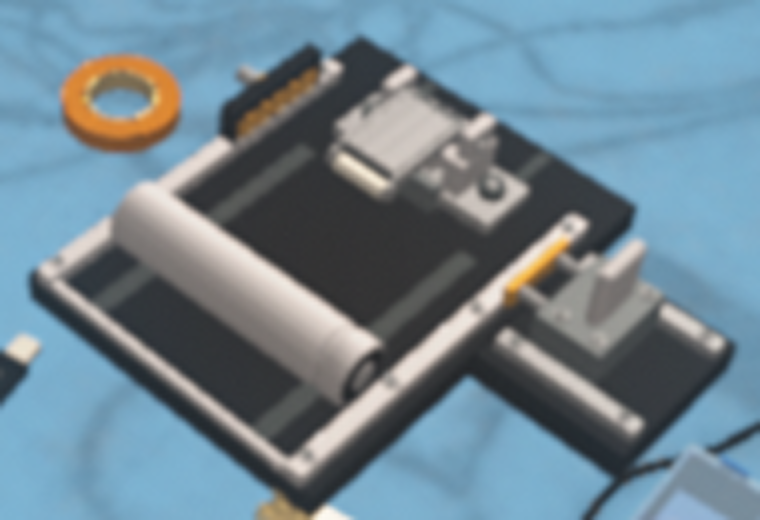

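The top crop shows the bed's top corners at about (147,38), (415,102), (325,468) and (53,402). The cell's ends are near (105,318) and (325,370), the roller at (247,213), and the tab's top near (466,212). In the scene crop, the tab's top runs from (603,262) to (645,245).

```bash
cat > h.py <<'E'
import numpy as np
def ray(c,uv,z):
    """world point where pixel uv's ray meets height z"""
    T=np.array(c['world_to_cam']);R,t=T[:3,:3],T[:3,3]
    o=-R.T@t;v=R.T@np.linalg.solve(c['mtx'],[uv[0],uv[1],1.])
    return o+v*(z-o[2])/v[2]
E
python3 - <<'E'
import pickle,numpy as np,cv2
from h import ray
np.set_printoptions(precision=4,suppress=True)
d=pickle.load(open('d0.pkl','rb'))
t=lambda u,v,z:ray(d['top'],((u+.5)/4-.5+225,(v+.5)/4-.5+120),z)
s=lambda u,v,z:ray(d['scene'],((u+.5)/4-.5+220,(v+.5)/4-.5+145),z)
C=np.array([t(*p,.022) for p in((147,38),(415,102),(325,468),(53,402))]) # FL FR NR NL
S=np.array([s(*p,.022) for p in((362,38),(634,208),(312,493),(35,275))])
m=np.array([[.115,.088],[.115,-.088],[-.125,-.088],[-.125,.088]])
for c in(C,S):
    print('sides',[np.linalg.norm(c[i]-c[(i+1)%4]) for i in range(4)])
    A=c[:,:2]-c[:,:2].mean(0);B=m-m.mean(0)
    th=np.arctan2((B[:,0]*A[:,1]-B[:,1]*A[:,0]).sum(),(B*A).sum())
    R=np.array([[np.cos(th),-np.sin(th)],[np.sin(th),np.cos(th)]])
    o=c[:,:2].mean(0)-R@m.mean(0);print('bed',o,np.degrees(th))
    print('res',(c[:,:2]-o)@R-m)
    for n,p in dict(cellL=t(107,318,.0385),cellR=t(325,370,.0385),roller=t(247,213,.06),tabT=t(468,205,.08),tabTs=s(625,255,.08),usb=t(73,440,.009),brushtip=t(300,480,.01),brushend=t(540,498,.01)).items(): print(n,p,(p[:2]-o)@R)
E
```

```text
sides [np.float64(0.17277462984400643), np.float64(0.23640233193373536), np.float64(0.16779297698259277), np.float64(0.23781168212812448)]
bed [ 0.5474 -0.0066] -13.08570808530882
res [[-0.0018 -0.0021]
 [-0.0011  0.0011]
 [ 0.0025  0.0046]
 [ 0.0004 -0.0036]]
cellL [0.4945 0.0723 0.0385] [-0.0694  0.0649]
cellR [ 0.4661 -0.0579  0.0385] [-0.0676 -0.0684]
roller [ 0.5556 -0.0091  0.06  ] [ 0.0086 -0.0005]
tabT [ 0.5584 -0.1348  0.08  ] [ 0.0397 -0.1224]
tabTs [ 0.5504 -0.1345  0.08  ] [ 0.0319 -0.1239]
usb [0.4236 0.0915 0.009 ] [-0.1428  0.0675]
brushtip [ 0.4025 -0.0466  0.01  ] [-0.1321 -0.0718]
brushend [ 0.395  -0.1914  0.01  ] [-0.1066 -0.2145]
sides [np.float64(0.17170658804160063), np.float64(0.23333062122093523), np.float64(0.1703539638461425), np.float64(0.23428884633287497)]
bed [ 0.5468 -0.008 ] -13.169333617951416
res [[-0.0029 -0.0022]
 [-0.0033  0.0021]
 [ 0.0034  0.0029]
 [ 0.0028 -0.0028]]
cellL [0.4945 0.0723 0.0385] [-0.0693  0.0663]
cellR [ 0.4661 -0.0579  0.0385] [-0.0673 -0.067 ]
roller [ 0.5556 -0.0091  0.06  ] [0.0088 0.001 ]
tabT [ 0.5584 -0.1348  0.08  ] [ 0.0401 -0.1208]
tabTs [ 0.5504 -0.1345  0.08  ] [ 0.0323 -0.1224]
usb [0.4236 0.0915 0.009 ] [-0.1427  0.0688]
brushtip [ 0.4025 -0.0466  0.01  ] [-0.1318 -0.0705]
brushend [ 0.395  -0.1914  0.01  ] [-0.106  -0.2132]
```

```bash
cat >> h.py <<'E'
from scipy.spatial.transform import Rotation as Ro
from rig import manip
O=np.array([.547,-.0073]);TH=np.radians(-13.1)
B=np.array([[np.cos(TH),-np.sin(TH)],[np.sin(TH),np.cos(TH)]])
def st():
    s=manip.get_state();R=Ro.from_quat(np.roll(s['ee_rot'],-1));p=np.array(s['position'])
    print('t',round(s['clock'],2),'p',p.round(4),'bed',((p[:2]-O)@B).round(4),'F',np.array(s['contact_force']).round(1),'w',round(s['width'],4))
    return s,p,R
def go(bx,by,z,yx=180):
    """rows to bed point (bx,by) at height z; tool x at yx deg from bed x, pointing down"""
    s,p,R=st();q=np.r_[O+B@[bx,by],z]
    a=np.radians(yx)+TH;x=np.array([np.cos(a),np.sin(a),0]);zz=np.array([0,0,-1.])
    G=Ro.from_matrix(np.c_[x,np.cross(zz,x),zz])
    print('target',q.round(4),'d',(R.inv().apply(q-p)/.25).round(3),'a',((R.inv()*G).as_rotvec()/(np.pi/2)).round(4))
E
python3 - <<'E'
import pickle
from h import *
d=pickle.load(open('d0.pkl','rb'))
for p in((68,170),(150,165),(95,245),(160,190)): print(p,ray(d['top'],p,.1).round(3))
go(-.112,0,.12); go(-.112,.2,.2)
E
```

```text
(68, 170) [0.541 0.488 0.1  ]
(150, 165) [0.557 0.303 0.1  ]
(95, 245) [0.375 0.41  0.1  ]
(160, 190) [0.5   0.277 0.1  ]
t 0.1 p [0.1746 0.5474 0.2305] bed [-0.4884  0.4558] F [0.2 0.8 0.2] w 0.0851
target [0.4379 0.0181 0.12  ] d [-1.647 -1.696  0.445] a [-0.0011 -0.0001 -0.051 ]
t 0.1 p [0.1746 0.5474 0.2305] bed [-0.4884  0.4558] F [0.2 0.8 0.2] w 0.0851
target [0.4832 0.2129 0.2   ] d [-1.583 -0.899  0.123] a [-0.0011 -0.0001 -0.051 ]
```

```bash
R='x'; python3 -m jog '[{"dx":-0.55,"dy":-0.56,"az":-0.051,"ax":-0.001},{"dx":-0.55,"dy":-0.56,"az":-0.051,"ax":-0.001},{"dx":-0.55,"dy":-0.56,"az":-0.051,"ax":-0.001},{"dx":-0.55,"dy":-0.56,"az":-0.051,"ax":-0.001},{"dx":-0.55,"dy":-0.56,"az":-0.051,"ax":-0.001}]' 
python3 -c "from h import *;go(-.112,0,.12)"
```

```text
t 0.1 p [0.1746 0.5474 0.2305] bed [-0.4884  0.4558] F [0.2 0.8 0.2] w 0.0851
target [0.4379 0.0181 0.12  ] d [-1.647 -1.696  0.445] a [-0.0011 -0.0001 -0.051 ]schema error: expected keys dx, dy, dz, ax, ay, az, grip
```

```bash
python3 -m jog '[{"dx":-0.55,"dy":-0.56,"dz":0,"ax":0,"ay":0,"az":-0.051,"grip":0.6},{"dx":-0.55,"dy":-0.56,"dz":0,"ax":0,"ay":0,"az":-0.051,"grip":0.6},{"dx":-0.55,"dy":-0.56,"dz":0,"ax":0,"ay":0,"az":-0.051,"grip":0.6},{"dx":-0.55,"dy":-0.56,"dz":0,"ax":0,"ay":0,"az":-0.051,"grip":0.6},{"dx":-0.55,"dy":-0.56,"dz":0,"ax":0,"ay":0,"az":-0.051,"grip":0.6}]' 
python3 -c "from h import *;go(-.112,0,.12)"
```

```text
clock: 0.52
position: [0.2635, 0.3695, 0.2309]
ee_rot: [0.0, 0.114, 0.993, -0.001]
contact_force: [0.7, 0.9, 0.1]
width: 0.0682
gripper_force: 0.0
t 0.52 p [0.2635 0.3695 0.2309] bed [-0.3615  0.3027] F [0.7 0.9 0.1] w 0.0682
target [0.4379 0.0181 0.12  ] d [-0.998 -1.21   0.446] a [-0.0014  0.0002 -0.0002]
```

```bash
python3 -m jog '[{"dx":-0.6,"dy":-0.73,"dz":0,"ax":0,"ay":0,"az":0,"grip":0.6},{"dx":-0.6,"dy":-0.73,"dz":0,"ax":0,"ay":0,"az":0,"grip":0.6},{"dx":-0.6,"dy":-0.73,"dz":0,"ax":0,"ay":0,"az":0,"grip":0.6},{"dx":-0.6,"dy":-0.73,"dz":0,"ax":0,"ay":0,"az":0,"grip":0.6},{"dx":-0.6,"dy":-0.73,"dz":0,"ax":0,"ay":0,"az":0,"grip":0.6}]' >/dev/null
python3 -c "from h import *;go(-.112,0,.12)"
```

```text
t 0.93 p [0.3556 0.184  0.2312] bed [-0.2298  0.143 ] F [ 0.7  0.9 -0.3] w 0.068
target [0.4379 0.0181 0.12  ] d [-0.471 -0.572  0.445] a [0.0001 0.     0.0003]
```

```bash
python3 -m jog '[{"dx":-0.47,"dy":-0.57,"dz":0.3,"ax":0,"ay":0,"az":0,"grip":0.6},{"dx":-0.47,"dy":-0.57,"dz":0.3,"ax":0,"ay":0,"az":0,"grip":0.6},{"dx":-0.47,"dy":-0.57,"dz":0.3,"ax":0,"ay":0,"az":0,"grip":0.6},{"dx":-0.47,"dy":-0.57,"dz":0.3,"ax":0,"ay":0,"az":0,"grip":0.6},{"dx":-0.47,"dy":-0.57,"dz":0.3,"ax":0,"ay":0,"az":0,"grip":0.6}]' >/dev/null
python3 - <<'E'
from h import *
import cv2
go(-.112,0,.06)
r=manip.get_image('wrist');cv2.imwrite('pics/w1.png',r['img'][:,:,::-1]);print(r['mtx'],r['T_tool_cam'])
E
```

```text
t 1.35 p [0.4381 0.0178 0.1551] bed [-0.1118 -0.0002] F [ 0.   1.3 -0. ] w 0.0682
target [0.4379 0.0181 0.06  ] d [0.001 0.001 0.38 ] a [-0.0004 -0.0002 -0.0009]
[[297.31863964   0.         255.70995638]
 [  0.         297.31863964 192.2289262 ]
 [  0.           0.           1.        ]] [[ 5.84346377e-04 -9.53882500e-01 -3.00179671e-01  7.67320533e-02]
 [ 9.99999808e-01  6.18974436e-04 -2.02632547e-05  1.62126759e-05]
 [ 2.05132307e-04 -3.00179602e-01  9.53882679e-01 -1.42687577e-01]
 [ 0.00000000e+00  0.00000000e+00  0.00000000e+00  1.00000000e+00]]
```

View pics/w1.png

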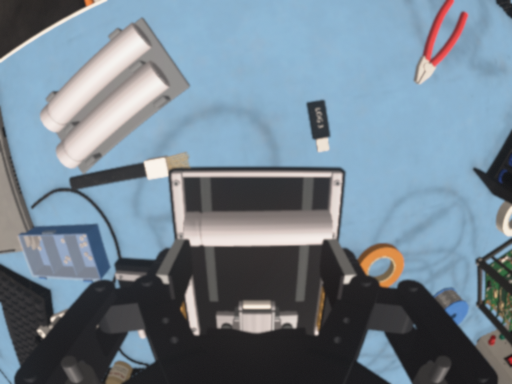

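The wrist view shows the cell square on the bed, at columns 187–333 and rows 211–246. The bed is centred at column 257, so the alignment is good. I'll descend behind the cell.

```bash
python3 -m jog '[{"dx":-0.015,"dy":0,"dz":0.15,"ax":0,"ay":0,"az":0,"grip":0.6},{"dx":-0.015,"dy":0,"dz":0.3,"ax":0,"ay":0,"az":0,"grip":0.6},{"dx":-0.015,"dy":0,"dz":0.42,"ax":0,"ay":0,"az":0,"grip":0.6},{"dx":-0.015,"dy":0,"dz":0.5,"ax":0,"ay":0,"az":0,"grip":0.6},{"dx":-0.015,"dy":0,"dz":0.5,"ax":0,"ay":0,"az":0,"grip":0.6}]' >/dev/null
python3 - <<'E'
from h import *
import cv2
st()
r=manip.get_image('wrist');w=r['img'][140:320,140:380,::-1];s=manip.get_image('scene')['img'][130:290,200:420,::-1]
w=cv2.resize(w,(640,480));s=cv2.resize(s,(660,480))
cv2.imwrite('pics/w2.png',cv2.resize(np.hstack([w,s]),(800,296)))
E
```

```text
t 1.82 p [0.4375 0.0201 0.0277] bed [-0.1129  0.0019] F [-0.5  0.9 -0. ] w 0.0682
```

View pics/w2.png

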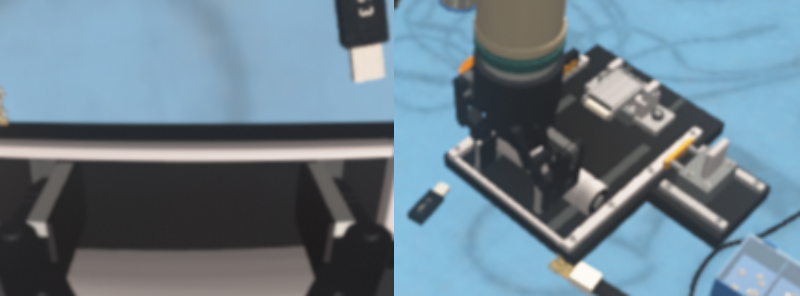

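The fingers straddle the mid-line just behind the cell, inside the guides and clear of the lip. Next I'll push slowly.

```bash
python3 -m jog '[{"dx":-0.02,"dy":0,"dz":0,"ax":0,"ay":0,"az":0,"grip":0.6},{"dx":-0.035,"dy":0,"dz":0,"ax":0,"ay":0,"az":0,"grip":0.6},{"dx":-0.05,"dy":0,"dz":0,"ax":0,"ay":0,"az":0,"grip":0.6},{"dx":-0.06,"dy":0,"dz":0,"ax":0,"ay":0,"az":0,"grip":0.6},{"dx":-0.07,"dy":0,"dz":0,"ax":0,"ay":0,"az":0,"grip":0.6}]' >/dev/null
python3 -c "from h import *;go(-.04,0,.028)"
```

```text
t 2.33 p [0.4596 0.0155 0.0321] bed [-0.0903  0.0024] F [-0.8  0.4  0.9] w 0.0685
target [0.508  0.0018 0.028 ] d [-0.201 -0.01   0.017] a [ 0.0002  0.0014 -0.0001]
```

```bash
python3 -m jog '[{"dx":-0.015,"dy":0,"dz":0,"ax":0,"ay":0,"az":0,"grip":0.6},{"dx":-0.03,"dy":0,"dz":0,"ax":0,"ay":0,"az":0,"grip":0.6},{"dx":-0.045,"dy":0,"dz":0,"ax":0,"ay":0,"az":0,"grip":0.6},{"dx":-0.06,"dy":0,"dz":0,"ax":0,"ay":0,"az":0,"grip":0.6},{"dx":-0.075,"dy":0,"dz":0,"ax":0,"ay":0,"az":0,"grip":0.6}]' >/dev/null
python3 - <<'E'
from h import *
import cv2
r=manip.get_image('wrist');w=r['img'][140:320,140:380,::-1];s=manip.get_image('scene')['img'][130:290,200:420,::-1]
w=cv2.resize(w,(640,480));s=cv2.resize(s,(660,480))
cv2.imwrite('pics/w3.png',cv2.resize(np.hstack([w,s]),(800,296)))
go(-.04,0,.03)
E
```

```text
t 2.85 p [0.4778 0.0112 0.0313] bed [-0.0716  0.0023] F [0.4 0.5 0.6] w 0.0681
target [0.508  0.0018 0.03  ] d [-0.127 -0.009  0.005] a [ 0.0001  0.0007 -0.0001]
```

View pics/w3.png

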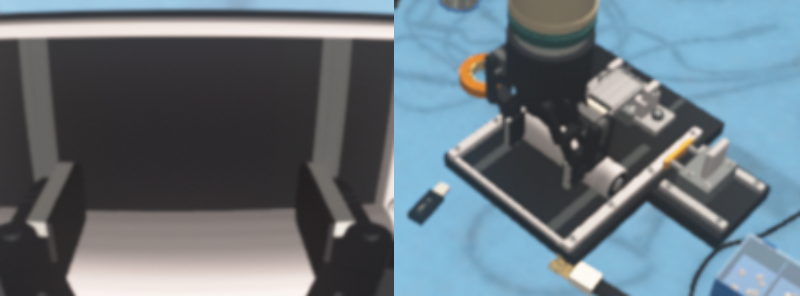

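The cell is rolling ahead of the fingers: the gap from lip to cell grew from 98 to 185 crop rows. It still looks square, so I'll continue.

```bash
python3 -m jog '[{"dx":-0.015,"dy":0,"dz":0,"ax":0,"ay":0,"az":0,"grip":0.6},{"dx":-0.03,"dy":0,"dz":0,"ax":0,"ay":0,"az":0,"grip":0.6},{"dx":-0.045,"dy":0,"dz":0,"ax":0,"ay":0,"az":0,"grip":0.6},{"dx":-0.06,"dy":0,"dz":0,"ax":0,"ay":0,"az":0,"grip":0.6},{"dx":-0.075,"dy":-0.004,"dz":0,"ax":0,"ay":0,"az":0,"grip":0.6}]' >/dev/null
python3 -c "from h import *;st()"
python3 -m jog '[{"dx":-0.01,"dy":0,"dz":0,"ax":0,"ay":0,"az":0,"grip":0.6},{"dx":-0.02,"dy":0,"dz":0,"ax":0,"ay":0,"az":0,"grip":0.6},{"dx":-0.03,"dy":0,"dz":0,"ax":0,"ay":0,"az":0,"grip":0.6}]' >/dev/null
python3 -c "from h import *;st()"
```

```text
t 3.27 p [0.4953 0.0062 0.0313] bed [-0.0534  0.0014] F [-0.4  0.5  0.5] w 0.0682
t 3.52 p [0.5021 0.0045 0.0313] bed [-0.0464  0.0013] F [-1.1 -0.   0.4] w 0.0681
```

Now 2.5 mm per row, watching the force.

```bash
python3 -m jog '[{"dx":-0.01,"dy":0,"dz":0,"ax":0,"ay":0,"az":0,"grip":0.6},{"dx":-0.02,"dy":0,"dz":0,"ax":0,"ay":0,"az":0,"grip":0.6},{"dx":-0.03,"dy":0,"dz":0,"ax":0,"ay":0,"az":0,"grip":0.6}]' >/dev/null
python3 -c "from h import *;st()"
python3 -m jog '[{"dx":-0.01,"dy":0,"dz":0,"ax":0,"ay":0,"az":0,"grip":0.6},{"dx":-0.02,"dy":0,"dz":0,"ax":0,"ay":0,"az":0,"grip":0.6}]' >/dev/null
python3 -c "from h import *;st()"
python3 -m jog '[{"dx":-0.01,"dy":0,"dz":0,"ax":0,"ay":0,"az":0,"grip":0.6},{"dx":-0.02,"dy":0,"dz":0,"ax":0,"ay":0,"az":0,"grip":0.6}]' >/dev/null
python3 - <<'E'
from h import *
import cv2
st()
r=manip.get_image('scene');t=manip.get_image('top')
cv2.imwrite('pics/s4.png',np.hstack([cv2.resize(r['img'][130:270,250:400,::-1],(430,400)),cv2.resize(t['img'][120:250,230:360,::-1],(370,400))]))
E
```

```text
t 3.77 p [0.5095 0.0028 0.0313] bed [-0.0388  0.0013] F [-0.5  0.2  0.2] w 0.0683
t 3.93 p [0.5144 0.0016 0.0313] bed [-0.0338  0.0013] F [-0.8  0.2 -0.1] w 0.0679
t 4.1 p [0.5183 0.0008 0.0312] bed [-0.0298  0.0013] F [-5.   2.   4.7] w 0.0684
```

View pics/s4.png

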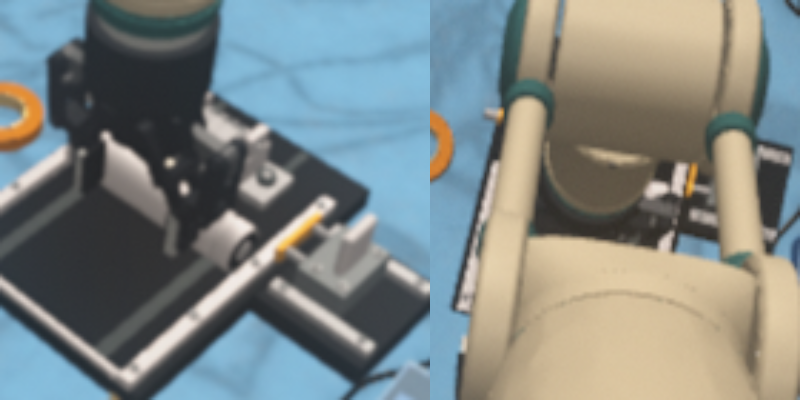

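The cell's end is near (238,250) in the scene half, and it is now meeting the roller at about 5–7 N. That puts home near TCP bed x ≈ -0.014. I'll go on in small steps.

```bash
python3 -m jog '[{"dx":-0.008,"dy":0,"dz":0,"ax":0,"ay":0,"az":0,"grip":0.6}]' >/dev/null
python3 -c "from h import *;st()"
python3 -m jog '[{"dx":-0.008,"dy":0,"dz":0,"ax":0,"ay":0,"az":0,"grip":0.6}]' >/dev/null
python3 -c "from h import *;st()"
python3 -m jog '[{"dx":-0.006,"dy":0,"dz":0,"ax":0,"ay":0,"az":0,"grip":0.6}]' >/dev/null
python3 -c "from h import *;st()"
```

```text
t 4.28 p [0.5186 0.0007 0.0311] bed [-0.0295  0.0014] F [-6.8  2.6  6.4] w 0.0683
t 4.37 p [5.196e-01 5.000e-04 3.100e-02] bed [-0.0285  0.0014] F [-7.7  2.6  8.1] w 0.0685
t 4.45 p [5.21e-01 2.00e-04 3.11e-02] bed [-0.027   0.0014] F [-7.4  2.1  7.2] w 0.0684
```

```bash
python3 -m jog '[{"dx":-0.006,"dy":0,"dz":0,"ax":0,"ay":0,"az":0,"grip":0.6}]' >/dev/null
python3 -c "from h import *;st()"
python3 -m jog '[{"dx":-0.006,"dy":0,"dz":0,"ax":0,"ay":0,"az":0,"grip":0.6}]' >/dev/null
python3 -c "from h import *;st()"
python3 -m jog '[{"dx":-0.006,"dy":0,"dz":0,"ax":0,"ay":0,"az":0,"grip":0.6}]' >/dev/null
python3 -c "from h import *;st()"
```

```text
t 4.53 p [ 5.227e-01 -3.000e-04  3.110e-02] bed [-0.0253  0.0013] F [-5.4  2.8  5.5] w 0.0682
t 4.62 p [ 0.5247 -0.0008  0.0311] bed [-0.0232  0.0013] F [-5.3  1.   4.7] w 0.0681
t 4.7 p [ 0.5268 -0.0013  0.0312] bed [-0.0211  0.0013] F [-3.3  1.2  4.5] w 0.0686
```

```bash
for i in 1; do python3 -m jog '[{"dx":-0.006,"dy":0,"dz":0,"ax":0,"ay":0,"az":0,"grip":0.6}]' >/dev/null
python3 -c "from h import *;st()"; done
python3 -m jog '[{"dx":-0.006,"dy":0,"dz":0,"ax":0,"ay":0,"az":0,"grip":0.6}]' >/dev/null
python3 -c "from h import *;st()"
python3 -m jog '[{"dx":-0.006,"dy":0,"dz":0,"ax":0,"ay":0,"az":0,"grip":0.6}]' >/dev/null
python3 -c "from h import *;st()"
```

```text
t 4.78 p [ 0.5292 -0.0018  0.0312] bed [-0.0186  0.0013] F [-2.6  1.2  2.7] w 0.0681
t 4.87 p [ 0.5321 -0.0025  0.0314] bed [-0.0156  0.0013] F [-1.4 -0.2  0.5] w 0.0685
t 4.95 p [ 0.5346 -0.003   0.0314] bed [-0.0131  0.0013] F [-0.2 -0.5 -0.2] w 0.0685
```

```bash
python3 -m jog '[{"dx":-0.004,"dy":0,"dz":0,"ax":0,"ay":0,"az":0,"grip":0.6}]' >/dev/null
python3 -c "from h import *;st()"
python3 -m jog '[{"dx":-0.004,"dy":0,"dz":0,"ax":0,"ay":0,"az":0,"grip":0.6}]' >/dev/null
python3 -c "from h import *;st()"
python3 -m jog '[{"dx":-0.004,"dy":0,"dz":0,"ax":0,"ay":0,"az":0,"grip":0.6}]' >/dev/null
python3 -c "from h import *;st()"
```

```text
t 5.03 p [ 0.5351 -0.0032  0.0314] bed [-0.0125  0.0013] F [-1.9  0.4  1.5] w 0.0688
t 5.12 p [ 0.5351 -0.0032  0.0313] bed [-0.0125  0.0013] F [-3.4  0.7  4.1] w 0.0683
t 5.2 p [ 0.5352 -0.0032  0.0312] bed [-0.0124  0.0013] F [-5.1  2.   3.9] w 0.0682
```

The force rises at TCP bed x = -0.0125, about 17–18 mm past first roller contact, which matches the pad. I'll back off and check that the cell stays.

```bash
python3 -m jog '[{"dx":0.01,"dy":0,"dz":0,"ax":0,"ay":0,"az":0,"grip":0.6},{"dx":0.03,"dy":0,"dz":0,"ax":0,"ay":0,"az":0,"grip":0.6},{"dx":0.08,"dy":0,"dz":0,"ax":0,"ay":0,"az":0,"grip":0.6},{"dx":0.15,"dy":0,"dz":0,"ax":0,"ay":0,"az":0,"grip":0.6},{"dx":0.2,"dy":0,"dz":0,"ax":0,"ay":0,"az":0,"grip":0.6}]' >/dev/null
python3 -c "from h import *;st()"
python3 -m jog '[{"dx":0,"dy":0,"dz":-0.15,"ax":0,"ay":0,"az":0,"grip":0.6},{"dx":0,"dy":0,"dz":-0.3,"ax":0,"ay":0,"az":0,"grip":0.6},{"dx":0,"dy":0,"dz":-0.45,"ax":0,"ay":0,"az":0,"grip":0.6},{"dx":0.1,"dy":0,"dz":-0.6,"ax":0,"ay":0,"az":0,"grip":0.6},{"dx":0.2,"dy":0,"dz":-0.6,"ax":0,"ay":0,"az":0,"grip":-1}]' >/dev/null
python3 - <<'E'
from h import *
import cv2
st()
r=manip.get_image('scene');t=manip.get_image('wrist');print(manip.get_state()['position'],manip.get_state()['ee_rot'])
cv2.imwrite('w5raw.png',t['img'][:,:,::-1])
cv2.imwrite('pics/s5.png',np.hstack([cv2.resize(r['img'][145:255,260:400,::-1],(430,338),interpolation=cv2.INTER_CUBIC),cv2.resize(t['img'][150:350,150:370,::-1],(370,338),interpolation=cv2.INTER_CUBIC)]))
E
```

```text
t 5.62 p [0.4865 0.008  0.0311] bed [-0.0624  0.0012] F [-0.4  0.3  0. ] w 0.0683
t 6.03 p [0.4446 0.0184 0.1876] bed [-0.1056  0.0018] F [ 0.2 -0.3 -0.2] w 0.0579
[0.43614536 0.01993876 0.18307012] [1.11510033e-03 1.13802808e-01 9.93502725e-01 1.17069676e-04]
```

View pics/s5.png

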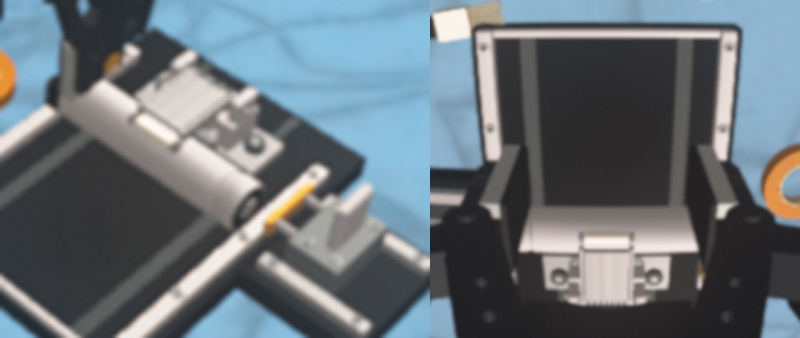

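The cell stays put under the roller and square; in the scene half its end is near (247,205). Next is the carriage. I'll push the tab's outer face with shut fingers.

```bash
python3 - <<'E'
from h import *
c=manip.get_image('scene')
p=ray(c,(260+247*140/430,145+205*110/338),.0385);print('cell end bed',(p[:2]-O)@B)
go(.03,-.165,.15)
E
```

```text
cell end bed [ 0.01591367 -0.06664244]
t 6.18 p [0.4378 0.0195 0.1822] bed [-0.1125  0.0014] F [ 0.2 -0.8  0.2] w 0.0351
target [ 0.5388 -0.1748  0.15  ] d [-0.569 -0.666  0.13 ] a [0.0002 0.0019 0.0003]
```

```bash
python3 -m jog '[{"dx":-0.57,"dy":-0.666,"dz":0,"ax":0,"ay":0,"az":0,"grip":-1},{"dx":-0.57,"dy":-0.666,"dz":0,"ax":0,"ay":0,"az":0,"grip":-1},{"dx":-0.57,"dy":-0.666,"dz":0,"ax":0,"ay":0,"az":0,"grip":-1},{"dx":-0.57,"dy":-0.666,"dz":0,"ax":0,"ay":0,"az":0,"grip":-1},{"dx":-0.57,"dy":-0.666,"dz":0,"ax":0,"ay":0,"az":0,"grip":-1}]' >/dev/null
python3 -m jog '[{"dx":0,"dy":0,"dz":0,"ax":0,"ay":0,"az":0,"grip":-1},{"dx":0,"dy":0,"dz":0,"ax":0,"ay":0,"az":0,"grip":-1}]' >/dev/null
python3 -c "from h import *;go(.03,-.165,.056)"
```

```text
t 6.77 p [ 0.5361 -0.1681  0.1794] bed [ 0.0258 -0.1591] F [ 0.4  1.4 -0. ] w -0.0
target [ 0.5388 -0.1748  0.056 ] d [-0.017 -0.023  0.494] a [ 0.0001 -0.0005 -0.0021]
```

```bash
python3 -m jog '[{"dx":-0.017,"dy":-0.023,"dz":0.12,"ax":0,"ay":0,"az":0,"grip":-1},{"dx":-0.017,"dy":-0.023,"dz":0.24,"ax":0,"ay":0,"az":0,"grip":-1},{"dx":-0.017,"dy":-0.023,"dz":0.36,"ax":0,"ay":0,"az":0,"grip":-1},{"dx":-0.017,"dy":-0.023,"dz":0.44,"ax":0,"ay":0,"az":0,"grip":-1},{"dx":-0.017,"dy":-0.023,"dz":0.48,"ax":0,"ay":0,"az":0,"grip":-1}]' >/dev/null
python3 -m jog '[{"dx":0,"dy":0,"dz":0,"ax":0,"ay":0,"az":0,"grip":-1},{"dx":0,"dy":0,"dz":0,"ax":0,"ay":0,"az":0,"grip":-1}]' >/dev/null
python3 - <<'E'
from h import *
import cv2
go(.03,-.14,.056)
r=manip.get_image('scene');t=manip.get_image('wrist')
cv2.imwrite('pics/s6.png',np.hstack([cv2.resize(r['img'][145:255,280:420,::-1],(430,338),interpolation=cv2.INTER_CUBIC),cv2.resize(t['img'][150:350,150:370,::-1],(370,338),interpolation=cv2.INTER_CUBIC)]))
E
```

```text
t 7.35 p [ 0.5377 -0.1716  0.0613] bed [ 0.0281 -0.1621] F [ 0.5 -0.1  0.6] w -0.0004
target [ 0.5445 -0.1505  0.056 ] d [-0.007  0.089  0.021] a [ 0.0002 -0.0002  0.0004]
```

View pics/s6.png

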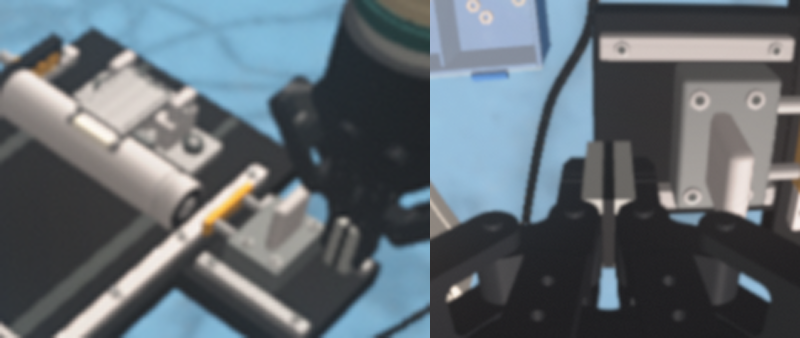

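The fingers stand outside the tab at the right x. In the wrist half the tip is at (608,170) and the tab's top at (740,185). I'll advance until contact.

```bash
python3 -m jog '[{"dx":-0.007,"dy":0.02,"dz":0.01,"ax":0,"ay":0,"az":0,"grip":-1},{"dx":-0.007,"dy":0.035,"dz":0.01,"ax":0,"ay":0,"az":0,"grip":-1},{"dx":-0.007,"dy":0.05,"dz":0.01,"ax":0,"ay":0,"az":0,"grip":-1},{"dx":-0.007,"dy":0.06,"dz":0.01,"ax":0,"ay":0,"az":0,"grip":-1}]' >/dev/null
python3 -c "from h import *;st()"
python3 -m jog '[{"dx":0,"dy":0.01,"dz":0,"ax":0,"ay":0,"az":0,"grip":-1},{"dx":0,"dy":0.02,"dz":0,"ax":0,"ay":0,"az":0,"grip":-1}]' >/dev/null
python3 -c "from h import *;st()"
python3 -m jog '[{"dx":0,"dy":0.01,"dz":0,"ax":0,"ay":0,"az":0,"grip":-1},{"dx":0,"dy":0.02,"dz":0,"ax":0,"ay":0,"az":0,"grip":-1}]' >/dev/null
python3 -c "from h import *;st()"
```

```text
t 7.78 p [ 0.5431 -0.1574  0.0593] bed [ 0.0302 -0.1471] F [-0.3  0.2 -0. ] w 0.0
t 7.95 p [ 0.544  -0.1527  0.0589] bed [ 0.03   -0.1423] F [-0.3 -0.3  0.2] w -0.0002
t 8.12 p [ 0.5447 -0.1497  0.0589] bed [ 0.03   -0.1392] F [-2.3 -6.6 -0.7] w 0.0006
```

```bash
python3 -m jog '[{"dx":0,"dy":0.01,"dz":0,"ax":0,"ay":0,"az":0,"grip":-1},{"dx":0,"dy":0.02,"dz":0,"ax":0,"ay":0,"az":0,"grip":-1},{"dx":0,"dy":0.03,"dz":0,"ax":0,"ay":0,"az":0,"grip":-1}]' >/dev/null
python3 -c "from h import *;st()"
python3 -m jog '[{"dx":0,"dy":0.01,"dz":0,"ax":0,"ay":0,"az":0,"grip":-1},{"dx":0,"dy":0.02,"dz":0,"ax":0,"ay":0,"az":0,"grip":-1}]' >/dev/null
python3 -c "from h import *;st()"
python3 -m jog '[{"dx":0,"dy":0.008,"dz":0,"ax":0,"ay":0,"az":0,"grip":-1}]' >/dev/null
python3 -c "from h import *;st()"
```

```text
t 8.37 p [ 0.5463 -0.1428  0.0589] bed [ 0.03   -0.1322] F [-2.3 -5.7  0.6] w -0.0002
t 8.53 p [ 0.5474 -0.138   0.059 ] bed [ 0.03   -0.1272] F [-1.8 -5.9  0.9] w 0.0001
t 8.62 p [ 0.5479 -0.1361  0.0589] bed [ 0.03   -0.1252] F [-1.9 -7.7  0.7] w 0.0003
```

```bash
python3 -m jog '[{"dx":0,"dy":0.008,"dz":0,"ax":0,"ay":0,"az":0,"grip":-1}]' >/dev/null
python3 -c "from h import *;st()"
python3 -m jog '[{"dx":0,"dy":0.008,"dz":0,"ax":0,"ay":0,"az":0,"grip":-1}]' >/dev/null
python3 -c "from h import *;st()"
python3 -m jog '[{"dx":0,"dy":0.006,"dz":0,"ax":0,"ay":0,"az":0,"grip":-1}]' >/dev/null
python3 -c "from h import *;st()"
python3 -m jog '[{"dx":0,"dy":0.006,"dz":0,"ax":0,"ay":0,"az":0,"grip":-1}]' >/dev/null
python3 -c "from h import *;st()"
```

```text
t 8.7 p [ 0.5483 -0.1344  0.0589] bed [ 0.03   -0.1235] F [-3.2 -7.7  0.9] w 0.0001
t 8.78 p [ 0.5487 -0.1326  0.059 ] bed [ 0.03   -0.1217] F [-3.6 -8.8  0.6] w 0.0002
t 8.87 p [ 0.5488 -0.1325  0.059 ] bed [ 0.0301 -0.1215] F [ -5.4 -13.3   1.1] w 0.0001
t 8.95 p [ 0.5488 -0.1324  0.0591] bed [ 0.0301 -0.1214] F [ -6.4 -18.    1. ] w -0.0001
```

Hard end reached: the force rises to 19 N with no further motion, after about 18 mm of travel. I'll retreat and check.

```bash
python3 -m jog '[{"dx":0,"dy":-0.02,"dz":0,"ax":0,"ay":0,"az":0,"grip":-1},{"dx":0,"dy":-0.06,"dz":0,"ax":0,"ay":0,"az":0,"grip":-1},{"dx":0,"dy":-0.16,"dz":0,"ax":0,"ay":0,"az":0,"grip":-1},{"dx":0,"dy":-0.2,"dz":-0.15,"ax":0,"ay":0,"az":0,"grip":-1},{"dx":0,"dy":-0.2,"dz":-0.3,"ax":0,"ay":0,"az":0,"grip":-1}]' >/dev/null
python3 -m jog '[{"dx":0,"dy":-0.15,"dz":-0.15,"ax":0,"ay":0,"az":0,"grip":-1},{"dx":0,"dy":-0.3,"dz":-0.3,"ax":0,"ay":0,"az":0,"grip":-1},{"dx":0,"dy":-0.45,"dz":-0.4,"ax":0,"ay":0,"az":0,"grip":-1},{"dx":0,"dy":-0.45,"dz":-0.4,"ax":0,"ay":0,"az":0,"grip":-1},{"dx":0,"dy":-0.45,"dz":-0.4,"ax":0,"ay":0,"az":0,"grip":-1}]' >/dev/null
python3 - <<'E'
from h import *
import cv2
st()
r=manip.get_image('scene');t=manip.get_image('top')
cv2.imwrite('pics/s7.png',np.hstack([cv2.resize(r['img'][145:275,220:410,::-1],(430,294),interpolation=cv2.INTER_CUBIC),cv2.resize(t['img'][120:250,225:370,::-1],(328,294),interpolation=cv2.INTER_CUBIC)]))
E
```

```text
t 9.78 p [ 0.514  -0.2911  0.238 ] bed [ 0.0322 -0.2839] F [-0.1 -0.6  1.5] w 0.0002
```

View pics/s7.png

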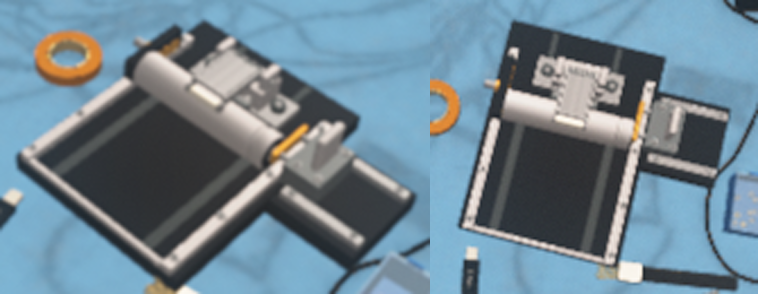

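The cell lies home behind the roller with the brass bar against its end at (288,142). The carriage is in, the tape, brush and stick haven't moved, and the arm is clear.

```bash
python3 -c "from rig import manip;print(manip.sign_off())"
```

```text
the job is handed in; nothing more can be done
None
```

The job is handed in: the cell is rolled home and held by the roller, then the contact carriage was pushed to its hard end with the bar on the cell's end. Peak push on the cell was about 11.5 N, it finished at about 10 s, and the tape, brush and stick were left untouched.

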